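Reset the tripped bench unit through its sunken button

ROBOT

A 6-joint arm with a two-finger parallel gripper is mounted at the origin on a cart in front of the work surface, level with it; the furniture and walls round the work are solid. World frame = base frame: x ahead of the robot, y to its left, z up, the work surface at z = 0. Lengths are in m, angles in rad, forces in N, time in s.
With the tool pointing down it reaches from about 0.3 to 0.875 m from the base axis. Payload 4.2 kg.
Tool frame: the origin (TCP) lies on the centre line of the jaws, within the pads' length; the fingertips stand 22 mm ahead of it and the grasp point (between the pads) lies 3 mm ahead of it (manip.tips_ahead is the distance from the TCP to the fingertips, in m); z points along the fingers, y is the line along which they close (so a half turn about z gives the same grasp; the last joint's range is limited). The gripper opens to 85 mm and grips with 20 to 120 N. Pads are 22 mm wide; open, the fingers measure 114 mm over their backs; the gripper's body (76 mm by 85 mm) begins 54 mm behind the grasp point. The pads swing forward as they close: fully open they stand 13 mm farther back than shut.
Start: joints at [1.086, 0.32, 1.565, -0, 1.257, -0.02], TCP at [0.258, 0.514, 0.253] pointing down, gripper open.
Joint ranges: [-3.11, 3.11], [-0.84, 2.01], [0.21, 2.61], [-1.34, 4.49], [0.05, 2.63], [-2.56, 2.56]. Speed limits (rad/s): [2.57, 2.57, 3.14, 3.14, 3.14, 3.14].

INTERFACE

Orientations are given as a unit quaternion [x, y, z, w].
In Python, from cell import manip gives the robot as it stands. The module is installed in compiled form; this text tells all that it offers.
- The arm moves only by the tool carry_out, never from a script. Its argument "deltas" is a list of rows, each an object with "claw": the closure, from -1 (fully open) to 1 (shut), so that 0 is half open; "translation": the shift along the world's x, y, z in cm, a list of three; "yaw": the turn about the world's z in rad. In form: [{"claw": claw, "translation": [dx, dy, dz], "yaw": yaw}, ...]. A call has 1 to 8 rows; each row shifts and turns the commanded pose from where the row before left it; what a row does not reach is not made up. A row lasts 1/8 s, in which the tool goes at most 62.5 mm and 10.7 degrees, less where a joint would pass 70% of its speed; a pose out of reach is approached as far as the arm can. A call with a gripper value outside its range is refused whole. The fingers move at their own pace and stop on an object; "squeeze" is the grip in N (left out, the last holds). Time passes only in rows, so rows that do not move let the fingers close. It gives the time, the measured TCP pose, the force, the opening and the grip force at its end, in the units of the state.
- manip.observe(): the state, without advancing time (a new reading comes with each control period).
- manip.capture(name): name is "scene" or "side" or "wrist"; returns a dict with "image" (400x640x3 uint8, blue, green, red), "depth" (400x640 float32, m along the optical axis (not along the pixel's ray), 0 where there is no reading), "vertical_fov" (degrees; the focal length in pixels is half the picture's height over the tangent of half this angle, whatever the lens; pixels are square), "cx", "cy" (the principal point, pixels), "rvec" (rotation vector, rad) and "tvec" (3), from world to camera coordinates, as OpenCV has them; the wrist camera has in their place "T_tool_cam" (4x4, takes a point from camera to tool coordinates, whose origin is the TCP and whose axes are the flange's). Camera axes: x right, y down, z forward; pixel columns grow to the right and rows downward; lengths in m; the calibration is good to about 2 mm. A picture is of the moment at which its call begins: read the wrist's pose just before it.
- manip.close_job(): hands the job in; it is judged then, once.
The state is a dict: "time_s": time; "qpos": joint angles; "qvel": joint speeds; "tau": joint torques, N m; "position": TCP position; "eef_rot": TCP orientation; "wrist_force": force on the tool from outside, world axes, zero at the start; "wrist_torque": the same for the moment, N m; "finger_gap": opening from 0.0 (shut) to 1.0 (fully open); "grasp_force": force on a finger pad.
Only numpy, scipy, OpenCV 4.12 (cv2) and the standard library are available. Lean on these libraries where they do the work, as an engineer would, in place of code of your own. Each camera call takes 0.05 s, during which the arm holds its last target. There are 200 camera calls.

TASK

The bench unit with the amber lens has tripped. With the fingertips in the cover's recess, slide its dust cover fully open, reach down into the well and hold the sunken white button fully down for a second, then let it up and slide the cover fully shut again. Use light fingertip pushes only, and leave the unit with the green lens and the loose things on the bench as they are.

Things in the scene. Friction and masses are not known exactly. Their poses are not given: they have to be found in the camera images.
- amber_unit: Reset unit with the amber lens: fixed grey steel box 190 x 100 x 55 mm. Origin: centre of its underside on the bench; own x runs along its length, from the well end to the lens end, z up. On its top the sliding cover runs between two aluminium guides, inner faces at y = +-34.5 mm, tops 14 mm above the box top, x = -82 to +58 mm.
- amber_well (a point): Centre of the well's mouth in the top of the amber unit (unit x = -45 mm, y = 0, z = 55 mm): a round hole 50 mm across and 36 mm deep, with the white button at the bottom. The cover hides it when shut.
- amber_lens (a point): Top of the low round amber lens, 19 mm across and 9.5 mm high, on the unit's far end (unit x = +77 mm, y = 0).
- amber_cover (a joint): Slide of the amber unit's cover in m, along the unit's +x (towards the lens): 0 = shut over the well, 0.064 = fully open against its stop, the whole well free. It stands anywhere from 0 to 0.012 at the start, stays where it is left, and slides against about 1.5 N of friction.
- amber_recess (a point): Centre of the floor of the square finger recess in the amber unit's black cover; moves with the cover. The recess is open upward, 48 (along x) x 50 mm, 9 mm deep below the cover's upper rim, with 8 mm walls (yellow stripes on the two end walls); its floor is about 59 mm above the bench. With the cover shut it lies straight above the well's centre. Axes as the unit's.
- amber_button_top (a point): Centre of the upper face of the amber unit's white round button, 35 mm across, at the centre of the well, 22 mm below the box top (33 mm above the bench) when not pressed; moves with the button.
- amber_button (a joint): Travel of the amber unit's button in m, downward: 0 = up, 0.006 = fully down. Spring: about 2 N at the start of its travel, 5.5 N fully down; it springs back when let go.
- green_unit: Reset unit with the green lens: fixed grey steel box 190 x 100 x 55 mm. Origin: centre of its underside on the bench; own x runs along its length, from the well end to the lens end, z up. On its top the sliding cover runs between two aluminium guides, inner faces at y = +-34.5 mm, tops 14 mm above the box top, x = -82 to +58 mm.
- green_well (a point): Centre of the well's mouth in the top of the green unit (unit x = -45 mm, y = 0, z = 55 mm): a round hole 50 mm across and 36 mm deep, with the white button at the bottom. The cover hides it when shut.
- green_lens (a point): Top of the low round green lens, 19 mm across and 9.5 mm high, on the unit's far end (unit x = +77 mm, y = 0).
- green_cover (a joint): Slide of the green unit's cover in m, along the unit's +x (towards the lens): 0 = shut over the well, 0.064 = fully open against its stop, the whole well free. It stands anywhere from 0 to 0.012 at the start, stays where it is left, and slides against about 1.5 N of friction.
- green_recess (a point): Centre of the floor of the square finger recess in the green unit's black cover; moves with the cover. The recess is open upward, 48 (along x) x 50 mm, 9 mm deep below the cover's upper rim, with 8 mm walls (yellow stripes on the two end walls); its floor is about 59 mm above the bench. With the cover shut it lies straight above the well's centre. Axes as the unit's.
- green_button_top (a point): Centre of the upper face of the green unit's white round button, 35 mm across, at the centre of the well, 22 mm below the box top (33 mm above the bench) when not pressed; moves with the button.
- green_button (a joint): Travel of the green unit's button in m, downward: 0 = up, 0.006 = fully down. Spring: about 2 N at the start of its travel, 5.5 N fully down; it springs back when let go.
- padlock: Bystander: loose brass padlock lying on the bench, 69 x 42 x 17 mm; origin: centre of its underside.
- chalk_tin: Bystander: loose round ochre tin standing on the bench, 50 mm across, 29 mm high; origin: centre of its underside.
- brass_cap: Bystander: loose brass cap on the bench, 36 x 43 x 43 mm; origin: centre of its underside.
There are look-alikes about, which are no part of the job. What is shaped like the amber_unit but red is not meant.

How it is judged:
On the way, in this order (a step that is already met when the one before it is completed fails the run):
1. the amber unit's cover is slid fully open (within 5 mm of its stop) (value of joint amber_cover above 0.059 m), for 0.1 s.
2. with the cover open, the fingertips hold the amber unit's button down (at least 4.5 of its 6 mm) for half a second (value of joint amber_button above 0.0045 m and contact force between the fingers and amber_button above 0.5 N and value of joint amber_cover above 0.045 m), for 0.5 s.
At the end, for the whole second after the job is handed in: the amber unit's cover is shut to within 4 mm, both buttons are up, and the loose things lie within 15 mm of where they were (value of joint amber_cover below 0.004 m and value of joint each of amber_button, green_button below 0.001 m and distance of each of padlock, chalk_tin, brass_cap from where it was at the start of the episode below 0.015 m); the robot touches nothing.
It fails at once if the green unit's button is pressed (value of joint green_button above 0.002 m).
It fails at once if the green unit's cover is shifted by more than 8 mm (distance of green_recess from where it was at the start of the episode above 0.008 m).
It fails at once if the amber unit's cover is pinched or forced by the fingers (over 35 N) (contact force between the fingers and amber_cover above 35 N).
It fails at once if a loose thing is lifted or shoved by more than 20 mm (distance of any of padlock, chalk_tin, brass_cap from where it was at the start of the episode above 0.02 m).
It also fails if it takes over 48 s, if anything falls off the work surface, if the arm or the gripper's body presses on something with over 40 N, if the wrist force passes 120 N, or if a joint passes its speed limit or range.

## Working session

There is one attempt and no reset: what is moved stays moved. The work goes in short steps, Python scripts to look and compute and a tool call to move; the robot and the scene stay as the last step left them, time stands still between calls to the robot, and variables do not carry over. Pictures are saved under pics/ and viewed, at most 10 in all, crops included, and the job is handed in when it is done.

Besides the shell and the picture viewer there is one more tool, called after "Emit:" as name(argument=value, ...) on one line, values as JSON. carry_out: Moves the arm, as the interface text tells. Its arguments: {"type":"object","properties":{"deltas":{"type":"array","items":{"type":"object","properties":{"claw":{"type":"number"},"translation":{"type":"array","items":{"type":"number"}},"yaw":{"type":"number"}}}},"squeeze":{"type":"number"}},"required":["deltas"]}

```bash
mkdir -p pics
cat > h.py <<'E'
import numpy as np, cv2, pickle
from cell import manip
from scipy.spatial.transform import Rotation as R
def cap(n):
    s=manip.observe(); c=manip.capture(n); c['s']=s
    pickle.dump(c,open(f'{n}.pkl','wb')); return c
def load(n): return pickle.load(open(f'{n}.pkl','rb'))
def cam2world(c):
    T=np.eye(4)
    if 'rvec' in c:
        Rm=cv2.Rodrigues(np.array(c['rvec'],float))[0]; T[:3,:3]=Rm.T; T[:3,3]=-Rm.T@np.ravel(c['tvec']); return T
    T[:3,:3]=R.from_quat(c['s']['eef_rot']).as_matrix(); T[:3,3]=c['s']['position']
    return T@np.array(c['T_tool_cam'])
def cloud(c):
    f=200/np.tan(np.radians(c['vertical_fov'])/2); d=c['depth']; v,u=np.mgrid[:400,:640]
    p=np.stack([(u-c['cx'])/f*d,(v-c['cy'])/f*d,d],-1); T=cam2world(c)
    return p@T[:3,:3].T+T[:3,3]
def onplane(c,u,v,z):
    f=200/np.tan(np.radians(c['vertical_fov'])/2); T=cam2world(c)
    r=T[:3,:3]@np.array([(u-c['cx'])/f,(v-c['cy'])/f,1]); return T[:3,3]+r*(z-T[2,3])/r[2]
E
python3 - <<'E'
from h import *
a=cap('scene');cv2.imwrite('pics/scene.png',a['image'])
b=cap('side');cv2.imwrite('pics/side.png',b['image'])
print(manip.observe(), manip.tips_ahead)
E
```

```text
{'time_s': 0.1, 'qpos': array([ 1.08599372e+00,  3.20206842e-01,  1.56553087e+00,  1.44517238e-05,
        1.25735505e+00, -2.00024547e-02]), 'qvel': array([-4.70556017e-04,  4.84674853e-05, -3.91603934e-03, -1.68731268e-03,
        6.34121048e-04, -4.95726556e-04]), 'tau': array([-4.92060335e-04, -4.16409802e+01, -2.34704608e+01, -1.41219420e-06,
        4.98183304e-03,  2.08552979e-05]), 'position': array([0.25756536, 0.51367396, 0.25258858]), 'eef_rot': array([ 2.30315848e-01,  9.73115639e-01, -7.24571036e-04, -1.93965806e-04]), 'wrist_force': array([ 0.28489131, -0.01069958,  0.91206251]), 'wrist_torque': array([ 0.01210431, -0.01719868, -0.01037629]), 'grasp_force': 0.0, 'finger_gap': 0.9937465933065784} 0.022
```

View pics/scene.png

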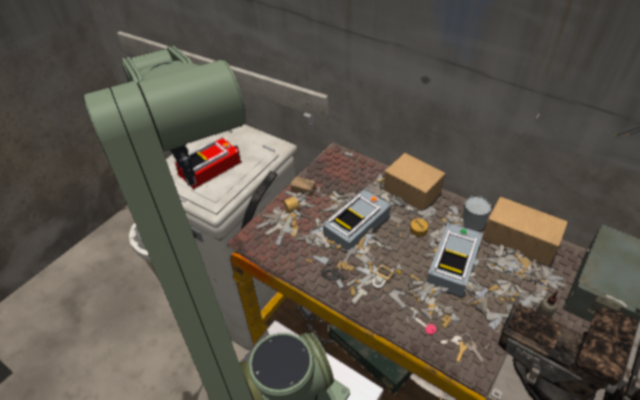

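View pics/side.png

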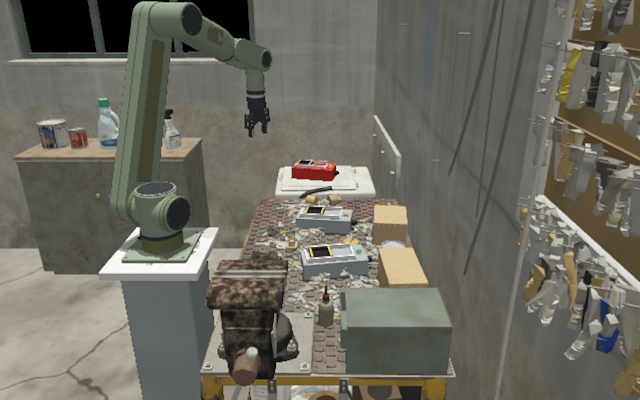

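The scene picture shows three units: red (210,162), one with an orange/amber lens at (374,199), box around (357,218), and one with a green lens at (463,232), box around (455,258). The grey unit with the amber lens fits. I'll confirm it in a crop and measure it.

Run:
```python
from h import *
a=load('scene');P=cloud(a)
cv2.imwrite('pics/crop.png',cv2.resize(a['image'][170:270,290:420],None,fx=6,fy=6,interpolation=cv2.INTER_CUBIC)[:600,:780])
for n,(u,v) in dict(amber=(374,199),cov=(350,216),green=(463,232),red=(210,162),tin=(292,203),cap=(418,227),box=(415,180),lock=(381,276)).items(): print(n,P[v,u].round(3))
for n,(u0,u1,v0,v1) in dict(amber=(315,400,180,255),green=(420,490,215,300)).items():
    q=P[v0:v1,u0:u1].reshape(-1,3); 
    m=(q[:,2]>.045)&(q[:,2]<.075)&(q[:,0]<.9)
    q=q[m]; r=cv2.minAreaRect((q[:,:2]*1000).astype(np.float32)); print(n,len(q),r,np.median(q[:,2]))
```

```text
amber [0.602 0.135 0.064]
cov [0.51  0.16  0.059]
green [ 0.63  -0.135  0.064]
red [0.46  0.666 0.057]
tin [0.47  0.341 0.044]
cap [ 0.604 -0.014  0.032]
box [0.721 0.063 0.085]
lock [ 0.41  -0.004  0.01 ]
amber 1864 ((573.57080078125, 144.31002807617188), (104.26241302490234, 279.65374755859375), 82.42794036865234) 0.05678665156521545
green 2320 ((601.4170532226562, -135.48681640625), (281.33184814453125, 126.60244750976562), 5.756469249725342) 0.05666307404345494
```

View pics/crop.png

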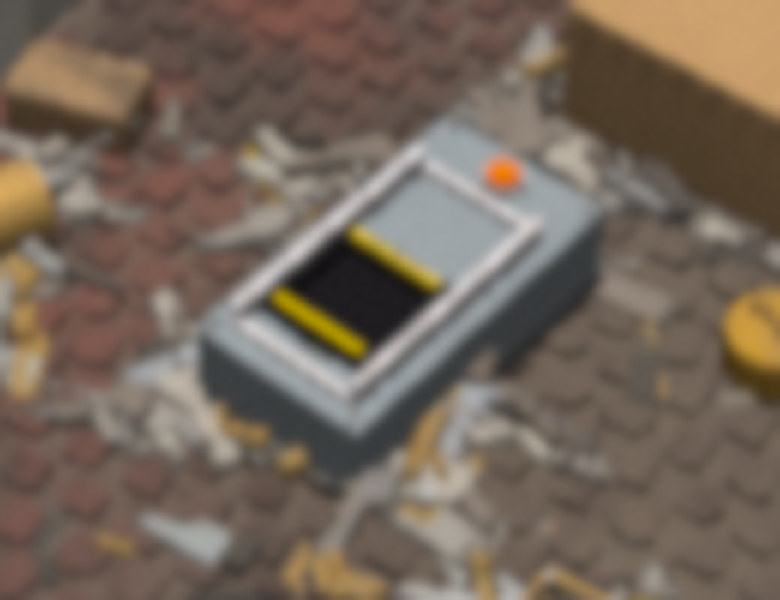

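The crop confirms it: a grey box with an orange/amber lens at crop (503,172), and its black cover with yellow stripes near the shut end. Next I'll move the wrist camera over it with the fingers closing.

Emit:
carry_out(deltas=[{"claw": 1, "translation": [3, -4.5, 0], "yaw": 0.035}, {"claw": 1, "translation": [3, -4.5, 0], "yaw": 0.035}, {"claw": 1, "translation": [3, -4.5, 0], "yaw": 0.035}, {"claw": 1, "translation": [3, -4.5, 0], "yaw": 0.035}, {"claw": 1, "translation": [3, -4.5, 0], "yaw": 0.035}, {"claw": 1, "translation": [3, -4.5, 0], "yaw": 0.035}, {"claw": 1, "translation": [3, -4.5, 0], "yaw": 0.035}, {"claw": 1, "translation": [3, -4.5, 0], "yaw": 0.035}], squeeze=20)

```text
time_s: 1.1
position: [0.4983, 0.1524, 0.253]
eef_rot: [0.092, 0.996, 0.0, -0.0]
wrist_force: [1.3, -0.2, 0.2]
finger_gap: -0.0
grasp_force: 0.0
```

Emit:
carry_out(deltas=[{"claw": 1, "translation": [0, 0, 0], "yaw": 0}, {"claw": 1, "translation": [0, 0, 0], "yaw": 0}, {"claw": 1, "translation": [0, 0, 0], "yaw": 0}, {"claw": 1, "translation": [0, 0, 0], "yaw": 0}])

```text
time_s: 1.6
position: [0.4972, 0.155, 0.2534]
eef_rot: [0.091, 0.996, 0.0, -0.0]
wrist_force: [-0.5, 0.0, 1.1]
finger_gap: -0.005
grasp_force: 0.0
```

Run:
```python
from h import *
a=cap('wrist');cv2.imwrite('pics/wrist.png',a['image'])
s=a['s'];print(s['time_s'],s['position'],R.from_quat(s['eef_rot']).as_matrix().round(3),s['finger_gap'],a['T_tool_cam'])
```

```text
1.6 [0.49717556 0.15499586 0.25336483] [[-0.983  0.182 -0.   ]
 [ 0.182  0.983  0.   ]
 [ 0.     0.    -1.   ]] -0.004587292959109225 [[-8.30426993e-05 -9.47432538e-01 -3.19955590e-01  8.16454820e-02]
 [ 9.99999580e-01  2.13425425e-04 -8.91526403e-04  1.15410051e-03]
 [ 9.12947780e-04 -3.19955529e-01  9.47432122e-01 -1.21962690e-01]
 [ 0.00000000e+00  0.00000000e+00  0.00000000e+00  1.00000000e+00]]
```

View pics/wrist.png

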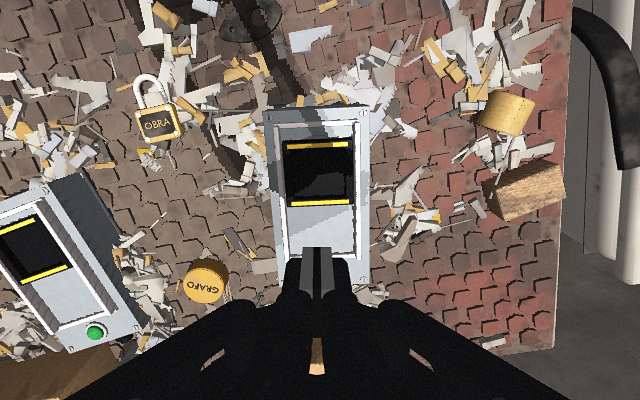

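The wrist view shows the cover at (318,173) with end stripes at rows 145 and 203, the well end at the top of the picture, and the fingers at (316,265). The green unit is at left (95,330). I'll enlarge it to read corners.

Run:
```python
from h import *
a=load('wrist')
cv2.imwrite('pics/wcrop.png',cv2.resize(a['image'][95:225,250:390],None,fx=4.6,fy=4.6,interpolation=cv2.INTER_CUBIC)[:600])
```

```text
(no output)
```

View pics/wcrop.png

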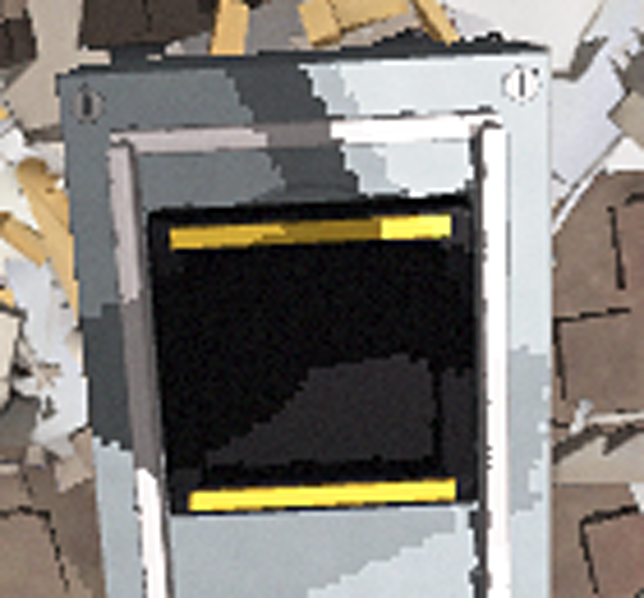

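Run:
```python
from h import *
a=load('wrist');P=cloud(a)
f=lambda u,v,z:onplane(a,250+u/4.6,95+v/4.6,z)[:2]
L,Rr=f(62,75,.055),f(547,55,.055)
A=f(310,233,.068);B=f(322,496,.068)
br=onplane(a,368,283,.055)[:2]; bl=onplane(a,279,285,.055)[:2]
ang=lambda d:np.arctan2(d[1],d[0])
print(L,Rr,np.linalg.norm(L-Rr),ang(Rr-L)-np.pi/2)
print('stripes',A,B,np.linalg.norm(B-A),ang(B-A), (A+B)/2)
print('long',np.linalg.norm(br-Rr),ang(br-Rr),np.linalg.norm(bl-L),ang(bl-L))
th=ang(br-Rr); m=(L+Rr)/2
for th in (ang(B-A),ang(br-Rr),ang(Rr-L)-np.pi/2):
    ux=np.array([np.cos(th),np.sin(th)]); o=m+.095*ux; print(th,'origin',o,'well',o-.045*ux,'recess local',((A+B)/2-o)@ux,((A+B)/2-o)@[-ux[1],ux[0]])
for u,v in ((320,175),(317,145),(320,203),(325,120),(322,225),(300,190)): print(P[v,u])
from scipy.spatial.transform import Rotation
b=P[100:230,255:385].reshape(-1,3); b=b[(b[:,2]>.048)&(b[:,2]<.08)]; print(np.histogram(b[:,2],bins=16))
```

```text
[0.43185548 0.11765023] [0.44587799 0.2150051 ] 0.09835954970330964 -0.14305117656267496
stripes [0.47043567 0.16172755] [0.52619686 0.1540539 ] 0.05628672906041663 -0.13675733049148153 [0.49831627 0.15789072]
long 0.18961711448603727 -0.13812732466985508 0.18827845512264138 -0.14196972684888645
-0.13675733049148153 origin [0.53297974 0.15337617] well [0.4883999  0.15951109] recess local -0.03495530901983109 -0.00025332544968092855
-0.13812732466985508 origin [0.53296191 0.15324725] well [0.48839051 0.15944324] recess local -0.03495501831400086 -0.00017106436059700355
-0.14305117656267496 origin [0.53289636 0.1527841 ] well [0.48835601 0.15919947] recess local -0.03495490389515704 0.00012458911514929451
[0.500596   0.158779   0.06004108]
[0.46947128 0.16153585 0.06976784]
[0.52559152 0.15414306 0.07020387]
[0.45004261 0.17276883 0.05603213]
[0.5550215  0.15105045 0.05588746]
[0.51220051 0.13648768 0.05975302]
(array([  10,   14,    9,   29, 1316, 4021,  676, 1709, 1045,  155,   99,
        110,  323, 1503, 1193,  125]), array([0.04824557, 0.04977214, 0.05129871, 0.05282528, 0.05435184,
       0.05587841, 0.05740498, 0.05893155, 0.06045812, 0.06198469,
       0.06351125, 0.06503782, 0.06656439, 0.06809096, 0.06961753,
       0.0711441 , 0.07267066]))
```

Measured: heading -0.139 rad, recess centre (0.498, 0.158), well (0.488, 0.1595), cover open by about 10 mm. Sizes match. Next I'll centre over the recess and go down.

Emit:
carry_out(deltas=[{"claw": 1, "translation": [0.1, 0.3, -3], "yaw": 0.044}, {"claw": 1, "translation": [0, 0, -4], "yaw": 0}, {"claw": 1, "translation": [0, 0, -4], "yaw": 0}, {"claw": 1, "translation": [0, 0, -3], "yaw": 0}, {"claw": 1, "translation": [0, 0, 0], "yaw": 0}, {"claw": 1, "translation": [0, 0, 0], "yaw": 0}, {"claw": 1, "translation": [0, 0, 0], "yaw": 0}])

```text
time_s: 2.52
position: [0.4997, 0.1574, 0.1149]
eef_rot: [0.07, 0.998, 0.001, 0.002]
wrist_force: [0.4, 0.7, 0.2]
finger_gap: -0.001
grasp_force: 0.0
```

Run:
```python
from h import *
a=cap('wrist');cv2.imwrite('pics/w2.png',a['image'])
```

```text
(no output)
```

View pics/w2.png

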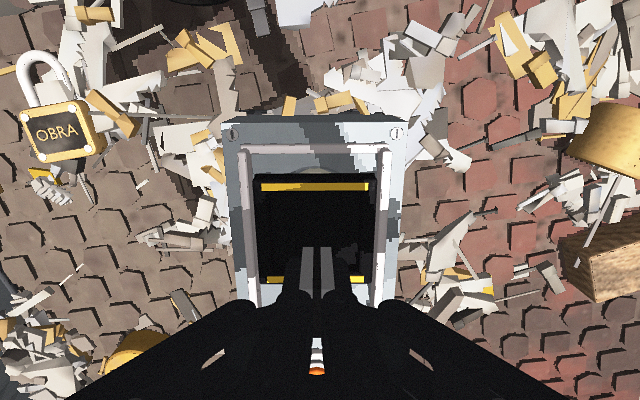

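The fingers stand over the recess, centred between the guides (column 317), and the unit is square in the view. Lowering so the tips stay about 3-4 mm above the floor.

Emit:
carry_out(deltas=[{"claw": 1, "translation": [-0.1, 0, -1.5], "yaw": 0}, {"claw": 1, "translation": [0, 0, -1.5], "yaw": 0}, {"claw": 1, "translation": [0, 0, 0], "yaw": 0}, {"claw": 1, "translation": [0, 0, 0], "yaw": 0}, {"claw": 1, "translation": [0, 0, 0], "yaw": 0}])

```text
time_s: 3.2
position: [0.4979, 0.157, 0.0835]
eef_rot: [0.07, 0.998, 0.0, 0.0]
wrist_force: [-0.1, -0.8, -0.8]
finger_gap: -0.002
grasp_force: 0.0
```

Emit:
carry_out(deltas=[{"claw": 1, "translation": [1, -0.12, 0], "yaw": 0}, {"claw": 1, "translation": [1, -0.12, 0], "yaw": 0}, {"claw": 1, "translation": [1, -0.12, 0], "yaw": 0}, {"claw": 1, "translation": [1, -0.12, 0], "yaw": 0}, {"claw": 1, "translation": [1, -0.12, 0], "yaw": 0}, {"claw": 1, "translation": [1, -0.12, 0], "yaw": 0}, {"claw": 1, "translation": [0, 0, 0], "yaw": 0}, {"claw": 1, "translation": [0, 0, 0], "yaw": 0}])

```text
time_s: 4.2
position: [0.5582, 0.15, 0.0834]
eef_rot: [0.07, 0.998, 0.0, 0.0]
wrist_force: [-0.3, -0.9, -0.4]
finger_gap: 0.005
grasp_force: 0.0
```

Emit:
carry_out(deltas=[{"claw": 1, "translation": [0.3, -0.04, 0], "yaw": 0}, {"claw": 1, "translation": [0.3, -0.04, 0], "yaw": 0}, {"claw": 1, "translation": [0, 0, 0], "yaw": 0}, {"claw": 1, "translation": [0, 0, 0], "yaw": 0}])

```text
time_s: 4.7
position: [0.5633, 0.1492, 0.0833]
eef_rot: [0.07, 0.998, 0.0, -0.0]
wrist_force: [-2.8, 1.3, 1.3]
finger_gap: 0.001
grasp_force: 1.5
```

Emit:
carry_out(deltas=[{"claw": 1, "translation": [0.2, -0.03, 0], "yaw": 0}, {"claw": 1, "translation": [0, 0, 0], "yaw": 0}, {"claw": 1, "translation": [0, 0, 0], "yaw": 0}])

```text
time_s: 5.08
position: [0.5635, 0.1491, 0.0832]
eef_rot: [0.071, 0.998, 0.0, -0.003]
wrist_force: [-7.5, 1.7, 4.6]
finger_gap: 0.001
grasp_force: 3.9
```

Stalled at the stop at about 7.5 N, at a cover travel of about 63.6 mm. Now I'll back off, lift and go over the well.

Emit:
carry_out(deltas=[{"claw": 1, "translation": [-0.8, 0.1, 0], "yaw": 0}, {"claw": 1, "translation": [0, 0, 1.5], "yaw": 0}, {"claw": 1, "translation": [0, 0, 1.5], "yaw": 0}, {"claw": 1, "translation": [-3.5, 0.5, 0], "yaw": 0}, {"claw": 1, "translation": [-3.5, 0.5, 0], "yaw": 0}, {"claw": 1, "translation": [0, 0, 0], "yaw": 0}, {"claw": 1, "translation": [0, 0, 0], "yaw": 0}, {"claw": 1, "translation": [0, 0, 0], "yaw": 0}])

```text
time_s: 6.08
position: [0.4893, 0.1598, 0.1138]
eef_rot: [0.071, 0.998, 0.0, 0.001]
wrist_force: [-1.7, -0.1, -0.1]
finger_gap: -0.006
grasp_force: 0.0
```

Run:
```python
from h import *
a=cap('wrist');cv2.imwrite('pics/w3.png',a['image'])
print(a['s']['position'],a['s']['wrist_force'])
```

```text
[0.48926099 0.15978594 0.11384738] [-1.67160535 -0.10632192 -0.11484295]
```

View pics/w3.png

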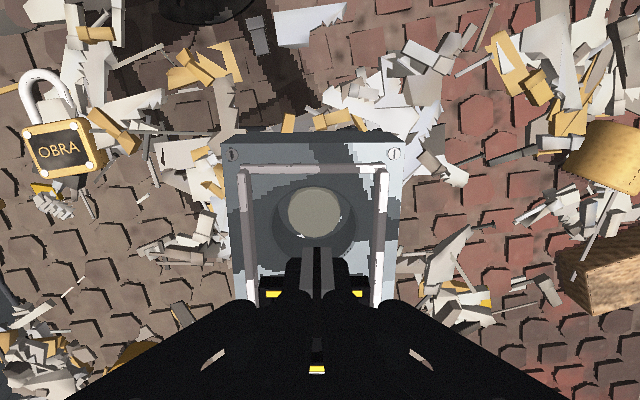

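The well is fully uncovered, with the button at (315,210) and the cover's stripe at row 294 beyond the fingers. Going down in stages.

Emit:
carry_out(deltas=[{"claw": 1, "translation": [-0.1, 0, -1.5], "yaw": 0}, {"claw": 1, "translation": [0, 0, -1.5], "yaw": 0}, {"claw": 1, "translation": [0, 0, -1.2], "yaw": 0}, {"claw": 1, "translation": [0, 0, -1], "yaw": 0}, {"claw": 1, "translation": [0, 0, 0], "yaw": 0}, {"claw": 1, "translation": [0, 0, 0], "yaw": 0}, {"claw": 1, "translation": [0, 0, 0], "yaw": 0}])

```text
time_s: 7.0
position: [0.4871, 0.1598, 0.0618]
eef_rot: [0.07, 0.998, 0.0, 0.001]
wrist_force: [0.3, 0.8, 0.2]
finger_gap: -0.001
grasp_force: 0.0
```

Emit:
carry_out(deltas=[{"claw": 1, "translation": [0, 0, -0.5], "yaw": 0}, {"claw": 1, "translation": [0, 0, -0.4], "yaw": 0}, {"claw": 1, "translation": [0, 0, -0.3], "yaw": 0}, {"claw": 1, "translation": [0, 0, 0], "yaw": 0}, {"claw": 1, "translation": [0, 0, 0], "yaw": 0}])

```text
time_s: 7.62
position: [0.487, 0.1598, 0.0496]
eef_rot: [0.07, 0.998, 0.0, 0.0]
wrist_force: [-0.5, 0.6, 5.4]
finger_gap: -0.001
grasp_force: 2.4
```

Emit:
carry_out(deltas=[{"claw": 1, "translation": [0, 0, -0.2], "yaw": 0}, {"claw": 1, "translation": [0, 0, -0.1], "yaw": 0}, {"claw": 1, "translation": [0, 0, 0], "yaw": 0}, {"claw": 1, "translation": [0, 0, 0], "yaw": 0}])

```text
time_s: 8.12
position: [0.4871, 0.1598, 0.0488]
eef_rot: [0.07, 0.998, 0.0, 0.001]
wrist_force: [-6.0, -1.4, 22.5]
finger_gap: -0.001
grasp_force: 11.3
```

The button has bottomed out. I'll ease off slightly, hold for a second, then lift.

Emit:
carry_out(deltas=[{"claw": 1, "translation": [0, 0, -0.0], "yaw": 0}, {"claw": 1, "translation": [0, 0, 0.15], "yaw": 0}, {"claw": 1, "translation": [0, 0, 0], "yaw": 0}, {"claw": 1, "translation": [0, 0, 0], "yaw": 0}, {"claw": 1, "translation": [0, 0, 0], "yaw": 0}, {"claw": 1, "translation": [0, 0, 0], "yaw": 0}, {"claw": 1, "translation": [0, 0, 0], "yaw": 0}, {"claw": 1, "translation": [0, 0, 0], "yaw": 0}])

```text
time_s: 9.12
position: [0.487, 0.1598, 0.0489]
eef_rot: [0.07, 0.998, 0.0, 0.0]
wrist_force: [-2.8, -0.6, 12.7]
finger_gap: 0.002
grasp_force: 5.8
```

Emit:
carry_out(deltas=[{"claw": 1, "translation": [0, 0, 0], "yaw": 0}, {"claw": 1, "translation": [0, 0, 0], "yaw": 0}, {"claw": 1, "translation": [0, 0, 0], "yaw": 0}])

```text
time_s: 9.5
position: [0.487, 0.1598, 0.0489]
eef_rot: [0.07, 0.998, 0.0, 0.001]
wrist_force: [-1.1, 0.6, 12.2]
finger_gap: -0.004
grasp_force: 5.8
```

Emit:
carry_out(deltas=[{"claw": 1, "translation": [0, 0, 2.2], "yaw": 0}, {"claw": 1, "translation": [0, 0, 2.2], "yaw": 0}, {"claw": 1, "translation": [0, 0, 2.2], "yaw": 0}, {"claw": 1, "translation": [0, 0, 0], "yaw": 0}, {"claw": 1, "translation": [3.2, -0.45, 0], "yaw": 0}, {"claw": 1, "translation": [3.2, -0.45, 0], "yaw": 0}, {"claw": 1, "translation": [0, 0, 0], "yaw": 0}, {"claw": 1, "translation": [0, 0, 0], "yaw": 0}])

```text
time_s: 10.5
position: [0.5493, 0.1505, 0.1124]
eef_rot: [0.07, 0.998, -0.0, -0.002]
wrist_force: [-0.5, 0.5, 0.3]
finger_gap: 0.001
grasp_force: 0.0
```

Run:
```python
from h import *
a=cap('wrist');cv2.imwrite('pics/w4.png',a['image'])
print(a['s']['position'],a['s']['wrist_force'])
```

```text
[0.54932518 0.15046147 0.11238144] [-0.49225611  0.52255842  0.31781481]
```

View pics/w4.png

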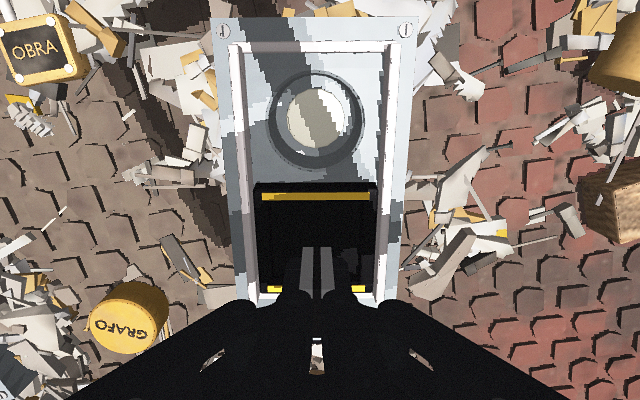

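The fingers are over the open cover's recess (stripes at rows 196 and 289) and the button is up at (317,115). Lowering and pulling shut.

Emit:
carry_out(deltas=[{"claw": 1, "translation": [0.1, 0, -1.4], "yaw": 0}, {"claw": 1, "translation": [0, 0, -1.5], "yaw": 0}, {"claw": 1, "translation": [0, 0, 0], "yaw": 0}, {"claw": 1, "translation": [0, 0, 0], "yaw": 0}, {"claw": 1, "translation": [0, 0, 0], "yaw": 0}])

```text
time_s: 11.18
position: [0.5521, 0.1508, 0.0852]
eef_rot: [0.07, 0.998, 0.0, 0.0]
wrist_force: [0.2, -0.1, -0.1]
finger_gap: -0.0
grasp_force: 0.0
```

Emit:
carry_out(deltas=[{"claw": 1, "translation": [-1, 0.14, 0], "yaw": 0}, {"claw": 1, "translation": [-1, 0.14, 0], "yaw": 0}, {"claw": 1, "translation": [-1, 0.14, 0], "yaw": 0}, {"claw": 1, "translation": [-1, 0.14, 0], "yaw": 0}, {"claw": 1, "translation": [-1, 0.14, 0], "yaw": 0}, {"claw": 1, "translation": [-1, 0.14, 0], "yaw": 0}, {"claw": 1, "translation": [-1, 0.14, 0], "yaw": 0}, {"claw": 1, "translation": [0, 0, 0], "yaw": 0}])

```text
time_s: 12.18
position: [0.4804, 0.1607, 0.0847]
eef_rot: [0.07, 0.998, 0.0, -0.001]
wrist_force: [0.0, -0.9, -0.2]
finger_gap: -0.0
grasp_force: 0.0
```

Emit:
carry_out(deltas=[{"claw": 1, "translation": [-0.2, 0.03, 0], "yaw": 0}, {"claw": 1, "translation": [0, 0, 0], "yaw": 0}, {"claw": 1, "translation": [0, 0, 0], "yaw": 0}])

```text
time_s: 12.55
position: [0.4797, 0.1608, 0.0847]
eef_rot: [0.07, 0.998, 0.0, -0.0]
wrist_force: [-0.7, -0.2, -0.5]
finger_gap: -0.004
grasp_force: 0.0
```

Emit:
carry_out(deltas=[{"claw": 1, "translation": [-0.2, 0.03, 0], "yaw": 0}, {"claw": 1, "translation": [-0.2, 0.03, 0], "yaw": 0}, {"claw": 1, "translation": [0, 0, 0], "yaw": 0}, {"claw": 1, "translation": [0, 0, 0], "yaw": 0}])

```text
time_s: 13.05
position: [0.4757, 0.1614, 0.0849]
eef_rot: [0.07, 0.998, 0.0, -0.0]
wrist_force: [0.2, -0.1, -0.6]
finger_gap: 0.002
grasp_force: 0.4
```

Emit:
carry_out(deltas=[{"claw": 1, "translation": [-0.2, 0.03, 0], "yaw": 0}, {"claw": 1, "translation": [0, 0, 0], "yaw": 0}, {"claw": 1, "translation": [0, 0, 0], "yaw": 0}])

```text
time_s: 13.42
position: [0.474, 0.1617, 0.0849]
eef_rot: [0.07, 0.998, 0.0, 0.0]
wrist_force: [2.3, -0.9, -0.9]
finger_gap: 0.003
grasp_force: 1.2
```

Emit:
carry_out(deltas=[{"claw": 1, "translation": [-0.2, 0.03, 0], "yaw": 0}, {"claw": 1, "translation": [0, 0, 0], "yaw": 0}, {"claw": 1, "translation": [0, 0, 0], "yaw": 0}])

```text
time_s: 13.8
position: [0.4737, 0.1618, 0.0851]
eef_rot: [0.07, 0.998, 0.0, 0.002]
wrist_force: [6.5, -3.4, -4.2]
finger_gap: -0.003
grasp_force: 3.5
```

Stalled at the shut stop. Backing off, lifting clear and checking.

Emit:
carry_out(deltas=[{"claw": 1, "translation": [1.2, -0.17, 0], "yaw": 0}, {"claw": 1, "translation": [0, 0, 0], "yaw": 0}, {"claw": 1, "translation": [0, 0, 2], "yaw": 0}, {"claw": 1, "translation": [0, 0, 4], "yaw": 0}, {"claw": 1, "translation": [0, 0, 5], "yaw": 0}, {"claw": 1, "translation": [0, 0, 5], "yaw": 0}, {"claw": 1, "translation": [0, 0, 0], "yaw": 0}, {"claw": 1, "translation": [0, 0, 0], "yaw": 0}])

```text
time_s: 14.8
position: [0.4827, 0.1602, 0.244]
eef_rot: [0.07, 0.998, -0.0, -0.001]
wrist_force: [0.2, 0.1, -0.6]
finger_gap: 0.0
grasp_force: 0.0
```

Run:
```python
from h import *
a=cap('wrist');cv2.imwrite('pics/w5.png',a['image'])
print(a['s']['position'],a['s']['wrist_force'])
P=cloud(a); h=cv2.cvtColor(a['image'],cv2.COLOR_BGR2HSV)
m=(np.abs(P[...,2]-.0695)<.004)&(h[...,0]>22)&(h[...,0]<34)&(h[...,1]>180)&(h[...,2]>80)&(np.hypot(P[...,0]-.488,P[...,1]-.159)<.06)
n,l,st,c=cv2.connectedComponentsWithStats(m.astype(np.uint8))
q=[onplane(a,*c[i],.068)[:2] for i in range(1,n) if st[i,4]>25]
ux=np.array([.9904,-.1386])
print([(x,(x-[.4884,.1595])@ux) for x in q])
```

```text
[0.4827458  0.16018163 0.24404564] [ 0.21015861  0.13115899 -0.60767961]
[]
```

View pics/w5.png

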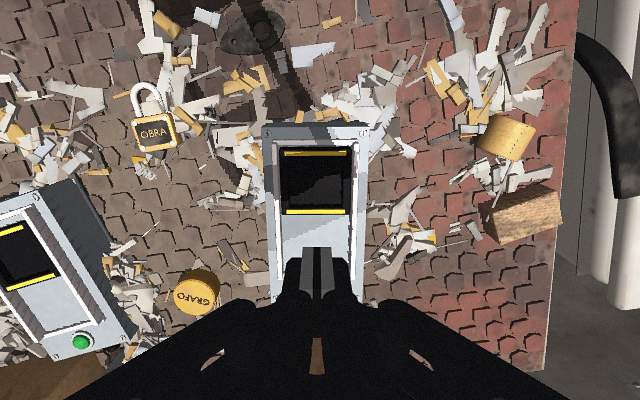

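The stripes are at (316,154) and (316,212), and the well-end edge of the box is near row 126. The cover looks shut; checking by number.

Run:
```python
from h import *
a=load('wrist');ux=np.array([.9904,-.1386])
for v in (153.5,211.5): print((onplane(a,316,v,.068)[:2]-[.4884,.1595])@ux)
for v in (124,127): print((onplane(a,316,v,.055)[:2]-[.4884,.1595])@ux)
```

```text
-0.02802678320697424
0.028169689553977455
-0.05283452719917708
-0.050119452473757715
```

The cover is centred on the well (about 0 mm), so it is shut. Handing in.

```bash
python3 -c "
from cell import manip
print(manip.close_job())"
```

```text
the job is handed in; nothing more can be done
None
```

I opened the amber unit's cover to its stop, held the button fully down for over a second, let it up, and slid the cover back to its shut stop. The green unit and loose things were not touched. I handed the job in with about 33 s of the 48 s to spare, and no verdict came back.

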